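# Scoop clay beads out of the sloping bin into the bowl

## Robot

A 6-joint arm with a two-finger parallel gripper is mounted at the origin on the work surface. World frame = base frame: x ahead of the robot, y to its left, z up, the work surface at z = 0. Lengths are in m, angles in rad, forces in N, time in s.
With the tool pointing down it reaches from about 0.25 to 0.775 m from the base axis. Payload 4 kg.
Tool frame: the origin (TCP) lies on the centre line of the jaws, within the pads' length; the fingertips stand 8 mm ahead of it and the grasp point (between the pads) lies 11 mm behind it; z points along the fingers, y is the direction in which the jaws open and shut (so a half turn about z gives the same grasp; the last joint's range is limited). The gripper opens to 94 mm and grips with 3 to 60 N. Pads are 16 mm wide; open, the fingers measure 119 mm over their backs; the gripper's body (75 mm by 177 mm) begins 78 mm behind the grasp point.
Start: joints at [-1.322, 0.087, 1.371, -0, 1.684, -0.103], TCP at [0.19, -0.516, 0.214] pointing down, gripper open.
Joint ranges: [-3.1, 3.1], [-0.76, 2.03], [0.27, 2.55], [-1.08, 4.22], [0.17, 2.65], [-2.57, 2.57]. Speed limits (rad/s): [2.79, 2.79, 3.14, 3.14, 3.14, 3.14].

## Interface

Orientations are given as [roll, pitch, yaw] about the fixed x, y, z axes, in that order (R = Rz(yaw) Ry(pitch) Rx(roll)).
In Python, from bench import robot, cams, close_job gives the robot as it stands.
- The arm moves only by the tool arm_command, never from a script. Its argument "plan" is one flat list of numbers, 7 for each row, row after row: the shift along the tool's x, y, z in cm, then the turn, a rotation vector about the tool's x, y, z in degrees, then the closure, from 0 (fully open) to 1 (shut). A call has 1 to 8 rows; each row shifts and turns the commanded pose from where the row before left it, along the tool's axes as they then stand; what a row does not reach is not made up. A row lasts 1/8 s, in which the tool goes at most 62.5 mm and 10.7 degrees, less where a joint would pass 70% of its speed; a pose out of reach is approached as far as the arm can. A call with a gripper value outside its range is refused whole. The fingers move at their own pace and stop on an object; the grip force is fixed at half the most. Time passes only in rows, so rows that do not move let the fingers close. It gives the time, the measured TCP pose, the force and the opening at its end, in the units of the state.
- robot.get_obs(): the state, without advancing time (a new reading comes with each control period).
- cams.snapshot(name): name is "scene" or "top"; returns a dict with "pixels" (400x640x3 uint8, red, green, blue), "fov_y" (degrees; the focal length in pixels is half the picture's height over the tangent of half this angle, whatever the lens; pixels are square), "cx", "cy" (the principal point, pixels), "camera_from_world" (4x4, takes a point from world to camera coordinates). Camera axes: x right, y up, looking along -z (the intrinsics and any distortion apply to the point x, -y, -z); pixel columns grow to the right and rows downward; lengths in m; the calibration is good to about 2 mm. A picture is of the moment at which its call begins. There is no depth.
- close_job(): hands the job in, once; it reports no verdict.
The state is a dict: "time": time; "joint_positions": joint angles; "qvel": joint speeds; "joint_torque": joint torques, N m; "tool_pos": TCP position; "ee_rot": TCP orientation; "wrist_force": force on the tool from outside, world axes, zero at the start; "wrist_torque": the same for the moment, N m; "width": finger opening in m.
Only numpy, scipy, OpenCV 4.12 (cv2) and the standard library are available. Lean on these libraries where they do the work, as an engineer would, in place of code of your own. Each camera call takes 0.05 s, during which the arm holds its last target.

## Task

Take the scoop that stands nose-down in the sloping bead bin by its handle, draw it out while turning it level so that it brings up at least three of the clay beads, and tip those beads into the round bowl. Spill nothing on the table and leave the other clay pieces alone. Finish still holding the empty scoop, turned level again (open side up) and raised well clear, about a hand's breadth above the bowl's rim.

Things in the scene. Friction and masses are not known exactly. Their poses are not given: they have to be found in the camera images.
- bin: Fixed plywood bead bin, open on top, outside x from -23 to +40, 94 mm wide (y), 82 inside; holder of the scoop. Origin: on its underside, mid-width, z up. Inside, a ramp falls at 45 degrees from the near side (-x; 52 mm high at x = -18) to the floor (12 mm thick) at a clear upright far wall (inner face x = +34, top 80 mm up). Side walls 65, near wall 50 mm high. The scoop lies on the ramp, its lip in the far corner.
- bin_corner (a point): Bottom far corner inside the bin, on its floor, mid-width; axes as the bin's. Beads lie in the V between scoop and far wall. Turning the scoop level while its lip rises close along the far wall brings them along; pulling it back along the ramp leaves them. Turned about a still lip, it would press into the ramp: the lip must rise about 50 mm by the time the scoop is level.
- scoop: Loose metal scoop, about 120 g. x to the nose, z out of its open side. Origin: underside of the flat floor. Bowl 72 mm wide, walls 3 mm, sides and back 28 mm high, sides sloping down to the lip. Floor flat from x = -37 to +16, then rising at 18 degrees to the lip, underside at x = +37, z = +7 mm; front open. At the start x points 45 degrees down along the ramp, straight at the bin's far wall.
- scoop_grip (a point): Where to grip: centre of the handle's section, at scoop (x, y, z) = (-90, 0, +47) mm, 38 mm short of its free end; axes as the scoop's. The handle is a straight bar 22 mm wide (y; grip across this), 12 mm thick, 100 mm long, from (-36, 0, 16) mm back and up at 30 degrees to the scoop's x. At the start it stands up, leaning 15 degrees to the bin's near side, this point 131 mm up.
- scoop_bowl (a point): Middle of the scoop's bowl, at scoop (x, y, z) = (0, 0, 14) mm. Axes as the scoop's: its z is vertical when the scoop is level. Beads stay in the level scoop behind the rising lip and roll out over the lip when the nose is tipped down by some 40 degrees.
- bowl: Fixed heavy white round bowl, 60 mm high, outside diameter 152 mm at the rim and 100 mm at the foot, wall 5 mm, floor 12 mm thick. Origin: centre of its underside.
- bowl_rim (a point): Centre of the bowl's mouth, level with the rim, 60 mm above the table.
- bowl_in (a point): On the bowl's axis, 10 mm above its inner floor (22 mm above the table): the height of the centre of a bead lying there.
- bead0_center (a point): Centre of a loose terracotta bead, a ball 20 mm across, 10 g; one of six equal ones, at the start in the scoop and against the bin's far wall.
- bead1_center (a point): Centre of a loose terracotta bead, a ball 20 mm across, 10 g; one of six equal ones, at the start in the scoop and against the bin's far wall.
- bead2_center (a point): Centre of a loose terracotta bead, a ball 20 mm across, 10 g; one of six equal ones, at the start in the scoop and against the bin's far wall.
- bead3_center (a point): Centre of a loose terracotta bead, a ball 20 mm across, 10 g; one of six equal ones, at the start in the scoop and against the bin's far wall.
- bead4_center (a point): Centre of a loose terracotta bead, a ball 20 mm across, 10 g; one of six equal ones, at the start in the scoop and against the bin's far wall.
- bead5_center (a point): Centre of a loose terracotta bead, a ball 20 mm across, 10 g; one of six equal ones, at the start in the scoop and against the bin's far wall.
- pinch_pot: Bystander: small open pot of grey clay, 68 mm across, 55 mm high. Origin: centre of its underside.
- clay_disc: Bystander: flat grey clay disc with a knob, 100 mm across, 26 mm high. Origin: centre of its underside.
- clay_bottle: Bystander: small closed grey clay bottle, 48 mm across, 92 mm high. Origin: centre of its underside.
Things that resemble listed ones, but are neither listed nor needed, are in the scene too. Leave any turquoise look-alike of the bin alone.

How it is judged:
By the outcome, as a careful person would: the job done as asked, in the order asked, and still so for the second after the job is handed in, while the arm keeps its last pose, push and grip.
It also fails if it takes over 48 s, if anything falls off the work surface, if the arm or the gripper's body presses on something with over 40 N, if the wrist force passes 120 N, or if a joint passes its speed limit or range.

## Working session

There is one attempt and no reset: what is moved stays moved. The work goes in short steps, Python scripts to look and compute and a tool call to move; the robot and the scene stay as the last step left them, time stands still between calls to the robot, and variables do not carry over. Pictures are saved under pics/ and viewed, and the job is handed in when it is done.

Besides the shell and the picture viewer there is one more tool, called after "Call:" as a command line: name --argument value ..., lists and objects as JSON in quotes. arm_command: Moves the arm, as the interface text tells. Its arguments: {"type":"object","properties":{"plan":{"type":"array","items":{"type":"number"}}},"required":["plan"]}

```bash
mkdir -p pics; ls
cat > h.py <<'E'
import numpy as np, cv2
from bench import robot, cams, close_job
def snap(n,f=None):
    s=cams.snapshot(n)
    if f: cv2.imwrite('pics/'+f,cv2.cvtColor(s['pixels'],cv2.COLOR_RGB2BGR))
    return s
E
python3 - <<'E'
from h import *
for n in('scene','top'):
    s=snap(n,n+'0.png'); print(n,{k:v for k,v in s.items() if k!='pixels'})
print(robot.get_obs())
E
```

```text
pics
scene {'fov_y': 51.12271397567372, 'cx': 314.3774198610964, 'cy': 197.81272457306576, 'camera_from_world': array([[-0.38268507,  0.92382587, -0.00989415,  0.21664023],
       [-0.77615147, -0.31566656,  0.54584203,  0.43283126],
       [ 0.50113974,  0.21656495,  0.83782969, -1.37896935],
       [ 0.        ,  0.        ,  0.        ,  1.        ]])}
top {'fov_y': 56.62481595811546, 'cx': 320.03619247045054, 'cy': 201.17969637472652, 'camera_from_world': array([[ 0.00461514, -0.99998841, -0.00137489,  0.01742454],
       [ 0.9961303 ,  0.00447665,  0.08777459, -0.6293198 ],
       [-0.08776742, -0.00177466,  0.99613941, -0.91592255],
       [ 0.        ,  0.        ,  0.        ,  1.        ]])}
{'time': 0.1, 'joint_positions': array([-1.32211243e+00,  8.78744395e-02,  1.37208043e+00, -8.59059290e-06,
        1.68358283e+00, -1.03079297e-01]), 'qvel': array([ 0.00049451, -0.00062279, -0.00426898,  0.00033155,  0.00174586,
        0.00106419]), 'joint_torque': array([ 1.90404600e-03, -3.41251051e+01, -3.03301406e+01,  7.20663043e-02,
        3.04384518e-02, -1.02060906e-04]), 'tool_pos': array([ 0.18939238, -0.51586481,  0.21243635]), 'ee_rot': array([-3.13965705e+00, -1.91646481e-04,  3.51762049e-01]), 'wrist_force': array([0.45740081, 0.6623801 , 0.06043904]), 'wrist_torque': array([0.04886675, 0.00685059, 0.0241257 ]), 'width': 0.09423231414885114}
```

View pics/scene0.png

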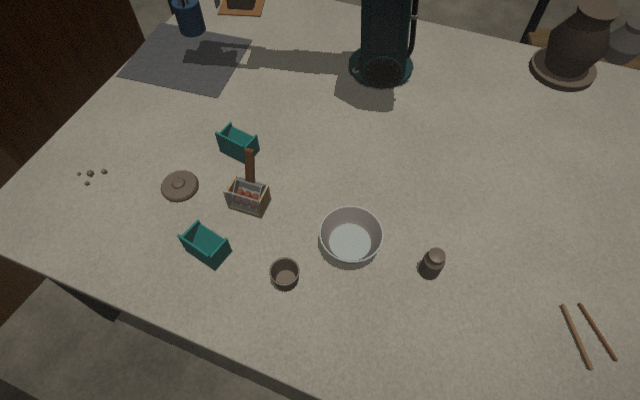

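View pics/top0.png

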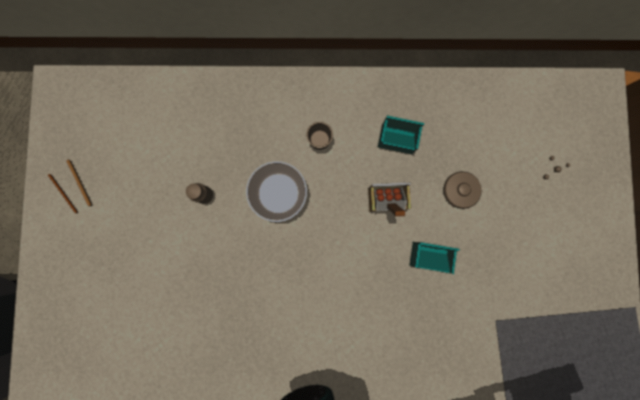

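Run:
```python
import cv2,numpy as np
t=cv2.imread('pics/top0.png');s=cv2.imread('pics/scene0.png')
a=cv2.resize(t[165:235,350:430],None,fx=7,fy=7,interpolation=cv2.INTER_CUBIC);cv2.imwrite('pics/tc.png',cv2.convertScaleAbs(a,alpha=1.6))
a=cv2.resize(s[140:225,210:290],None,fx=7,fy=7,interpolation=cv2.INTER_CUBIC);cv2.imwrite('pics/sc.png',cv2.convertScaleAbs(a,alpha=1.6))
```

```text
(no output)
```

View pics/tc.png

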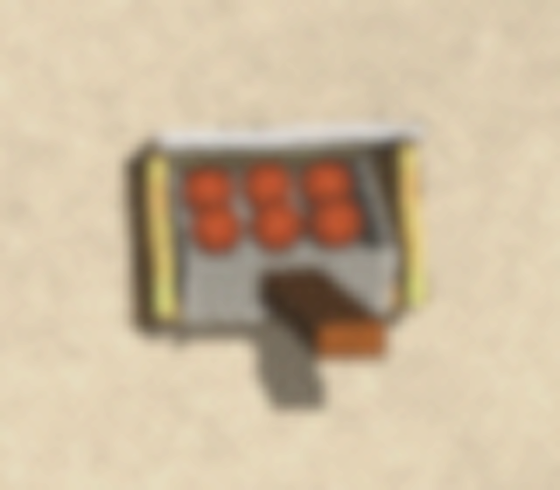

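View pics/sc.png

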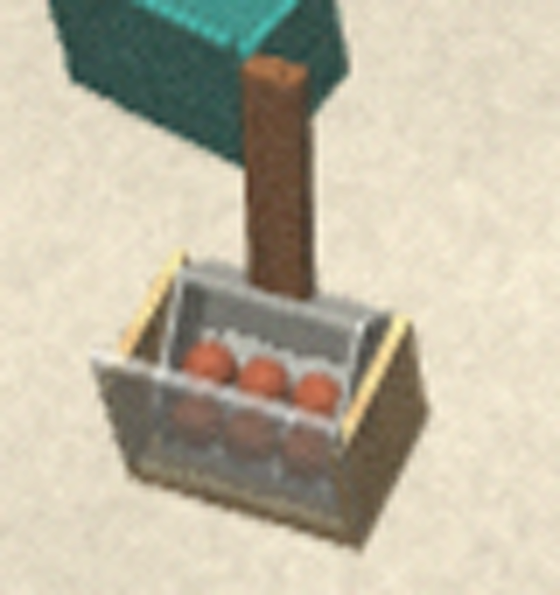

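```bash
cat >> h.py <<'E'
def K(s):
    f=200/np.tan(np.radians(s['fov_y']/2)); return f
def cast(s,u,v,z):
    T=s['camera_from_world'];R=T[:3,:3];c=-R.T@T[:3,3];f=K(s)
    d=R.T@np.array([(u-s['cx'])/f,-(v-s['cy'])/f,-1.]); return c+d*(z-c[2])/d[2]
def proj(s,p):
    T=s['camera_from_world'];q=T[:3,:3]@np.asarray(p)+T[:3,3];f=K(s)
    return np.array([s['cx']+f*q[0]/-q[2],s['cy']-f*q[1]/-q[2]])
def tri(s1,uv1,s2,uv2):
    A=[];b=[]
    for s,(u,v) in((s1,uv1),(s2,uv2)):
        T=s['camera_from_world'];R=T[:3,:3];c=-R.T@T[:3,3];f=K(s)
        d=R.T@np.array([(u-s['cx'])/f,-(v-s['cy'])/f,-1.]);d/=np.linalg.norm(d)
        P=np.eye(3)-np.outer(d,d);A.append(P);b.append(P@c)
    return np.linalg.lstsq(np.vstack(A),np.hstack(b),rcond=None)[0]
E
python3 - <<'E'
from h import *
t=snap('top');s=snap('scene')
np.set_printoptions(precision=4,suppress=True)
C=lambda u,v:(350+(u+.5)/7-.5,165+(v+.5)/7-.5)
D=lambda u,v:(210+(u+.5)/7-.5,140+(v+.5)/7-.5)
for n,p,z in[('Lfar',(155,155),.065),('Lnear',(165,320),.065),('Rfar',(408,145),.065),('Rnear',(415,305),.065),('FL',(158,138),.08),('FR',(420,130),.08),('end',(350,338),.168)]:
    print(n,cast(t,*C(*p),z))
for n,p,z in[('Lfar',(105+20,355),.065),('Lnear',(183,255),.065),('Rfar',(345,440),.065),('Rnear',(405,318),.065),('FL',(95,357),.08),('FR',(350,425),.08),('end',(276,70),.168),('botR',(362,550),0),('botL',(130,478),0)]:
    print('scene',n,cast(s,*D(*p),z))
print('end tri',tri(t,C(350,338),s,D(276,70)))
# bowl
for nm,im in(('t',t),('s',s)):
    hsv=cv2.cvtColor(im['pixels'],cv2.COLOR_RGB2HSV)
    print(nm,hsv[190,278],hsv[240,350],hsv[168,280],hsv[300,200])
# rim ellipse top:
E
```

```text
Lfar [ 0.6621 -0.1062  0.065 ]
Lnear [ 0.6043 -0.1092  0.065 ]
Rfar [ 0.666  -0.1947  0.065 ]
Rnear [ 0.6099 -0.1962  0.065 ]
FL [ 0.6661 -0.1052  0.08  ]
FR [ 0.6692 -0.1954  0.08  ]
end [ 0.5924 -0.1515  0.168 ]
scene Lfar [ 0.6584 -0.1944  0.065 ]
scene Lnear [ 0.6119 -0.1962  0.065 ]
scene Rfar [ 0.661  -0.1061  0.065 ]
scene Rnear [ 0.6067 -0.1094  0.065 ]
scene FL [ 0.671  -0.1962  0.08  ]
scene FR [ 0.6627 -0.1012  0.08  ]
scene end [ 0.5928 -0.152   0.168 ]
scene botR [ 0.6672 -0.1048  0.    ]
scene botL [ 0.6719 -0.1984  0.    ]
end tri [ 0.5925 -0.1519  0.1676]
t [110  15 151] [ 19  48 143] [14 44 87] [ 19  50 139]
s [ 20  36 143] [ 49  13 158] [ 21  33 146] [ 22  39 145]
```

Run:
```python
import cv2,numpy as np
t=cv2.imread('pics/top0.png');s=cv2.imread('pics/scene0.png')
a=cv2.resize(t[150:235,235:320],None,fx=5,fy=5,interpolation=cv2.INTER_CUBIC)
b=cv2.resize(s[200:270,310:390],None,fx=5,fy=5,interpolation=cv2.INTER_CUBIC)
o=np.zeros((425,840,3),np.uint8);o[:425,:425]=a;o[:350,430:830]=b
cv2.imwrite('pics/bowl.png',cv2.convertScaleAbs(o,alpha=1.4)[:, :800])
```

```text
(no output)
```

View pics/bowl.png

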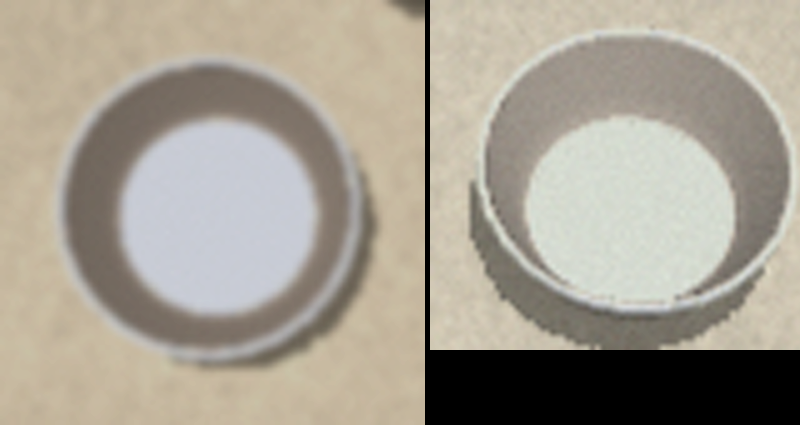

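```bash
cat >> h.py <<'E'
from scipy.spatial.transform import Rotation as Ro
np.set_printoptions(precision=4,suppress=True)
def plan(p0,R0,poses,g):
    """poses: list of (pos,Rotation) -> rows rounded; chains on rounded result"""
    p,R=np.array(p0,float),R0;out=[]
    for q,S in poses:
        d=np.round(R.inv().apply(np.asarray(q)-p)*100,2); w=np.round((R.inv()*S).as_rotvec(degrees=True),1)
        out+=list(d)+list(w)+[g]; p=p+R.apply(d/100); R=R*Ro.from_rotvec(w,degrees=True)
    print('[' + ', '.join(f'{x:g}' for x in np.array(out)+0.)+']'); print('end',p,R.as_euler('xyz'))
    return p,R
def interp(pa,Ra,pb,Rb,n):
    w=(Ra.inv()*Rb).as_rotvec();return [(np.array(pa)+(np.array(pb)-pa)*k/n,Ra*Ro.from_rotvec(w*k/n)) for k in range(1,n+1)]
E
python3 - <<'E'
from h import *
t=cams.snapshot('top');s=cams.snapshot('scene')
B=lambda u,v:(235+(u+.5)/5-.5,150+(v+.5)/5-.5); S=lambda u,v:(310+(u+.5)/5-.5,200+(v+.5)/5-.5)
print(cast(t,*B(210,207),.06),cast(t,*B(219,216),.012),cast(s,*S(205,171),.06))
for p in((59,207),(361,207)):print(cast(t,*B(*p),.06))
o=robot.get_obs();print(o['time'],o['tool_pos'],o['ee_rot'])
p0=np.array([.19,-.516,.214]);R0=Ro.from_euler('xyz',[np.pi,0,.352])
Rg=Ro.from_euler('xyz',[np.pi,0,.047])
plan(p0,R0,interp(p0,R0,np.array([.602,-.1515,.26]),Rg,12),0)
E
```

```text
[0.6511 0.1272 0.06  ] [0.6519 0.1282 0.012 ] [0.6553 0.1288 0.06  ]
[0.6507 0.2016 0.06  ]
[0.6514 0.0529 0.06  ]
0.3 [ 0.1895 -0.5162  0.213 ] [-3.1408 -0.0001  0.3517]
[4.27, -1.67, -0.38, 0, 0, 1.5, 0, 4.23, -1.78, -0.39, 0, 0, 1.4, 0, 4.18, -1.88, -0.38, 0, 0, 1.5, 0, 4.13, -1.99, -0.38, 0, 0, 1.4, 0, 4.07, -2.09, -0.39, 0, 0, 1.5, 0, 4.03, -2.19, -0.38, 0, 0, 1.4, 0, 3.97, -2.3, -0.38, 0, 0, 1.5, 0, 3.9, -2.4, -0.39, 0, 0, 1.5, 0, 3.85, -2.5, -0.38, 0, 0, 1.4, 0, 3.78, -2.59, -0.38, 0, 0, 1.5, 0, 3.71, -2.69, -0.39, 0, 0, 1.4, 0, 3.65, -2.78, -0.38, 0, 0, 1.5, 0]
end [ 0.602  -0.1515  0.26  ] [3.1416 0.     0.0466]
```

The bin I want is the plywood one at top px (390,198). The turquoise look-alikes at (401,134) and (436,258) are wrong in colour and hold no scoop, and the crop confirms the plywood bin has the scoop and six red beads. The bowl is at (0.652, 0.128), measuring 149 mm across against the given 152. The handle end triangulates to z = 167.6 mm, against 168 expected.

Call:
arm_command --plan '[4.2, -1.7, -0.4, 0, 0, 1.5, 0, 4.2, -1.8, -0.4, 0, 0, 1.5, 0, 4.2, -1.9, -0.4, 0, 0, 1.5, 0, 4.1, -2.0, -0.4, 0, 0, 1.5, 0, 4.1, -2.1, -0.4, 0, 0, 1.5, 0, 4.0, -2.2, -0.4, 0, 0, 1.5, 0, 4.0, -2.3, -0.4, 0, 0, 1.5, 0, 3.9, -2.4, -0.4, 0, 0, 1.5, 0]'

```text
time: 1.3
tool_pos: [0.4648, -0.2723, 0.2457]
ee_rot: [3.141, -0.0, 0.142]
wrist_force: [0.4, -0.1, 0.3]
width: 0.094
```

Call:
arm_command --plan '[3.8, -2.5, -0.4, 0, 0, 1.4, 0, 3.8, -2.6, -0.4, 0, 0, 1.4, 0, 3.7, -2.7, -0.4, 0, 0, 1.4, 0, 3.7, -2.8, -0.2, 0, 0, 1.3, 0, 0, 0, 0, 0, 0, 0, 0, 0, 0, 0, 0, 0, 0, 0]'

```text
time: 2.05
tool_pos: [0.6014, -0.1525, 0.2591]
ee_rot: [3.141, 0.001, 0.046]
wrist_force: [0.4, 0.5, -0.5]
width: 0.0938
```

Run:
```python
from h import *
t=snap('top');s=snap('scene','s1.png')
o=robot.get_obs();print(o)
for n,im,y,x,f in(('t1c',t,130,330,6),('s1c',s,80,190,4)):
    a=im['pixels'][y:y+(95 if f==6 else 140),x:x+(110 if f==6 else 140),::-1]
    cv2.imwrite('pics/'+n+'.png',cv2.convertScaleAbs(cv2.resize(a,None,fx=f,fy=f,interpolation=cv2.INTER_CUBIC),alpha=1.5))
```

```text
{'time': 2.15, 'joint_positions': array([-0.3406,  0.243 ,  1.1018, -0.0005,  1.7968,  1.1851]), 'qvel': array([-0.007 , -0.0047, -0.0005,  0.0032,  0.0011, -0.    ]), 'joint_torque': array([  0.4259, -40.4529, -30.4068,   0.0648,  -0.0698,  -0.0035]), 'tool_pos': array([ 0.601 , -0.1532,  0.2596]), 'ee_rot': array([3.1411, 0.0003, 0.0449]), 'wrist_force': array([ 0.1631, -0.0472,  0.6049]), 'wrist_torque': array([0.0229, 0.043 , 0.0532]), 'width': 0.09405631264966732}
```

View pics/s1c.png

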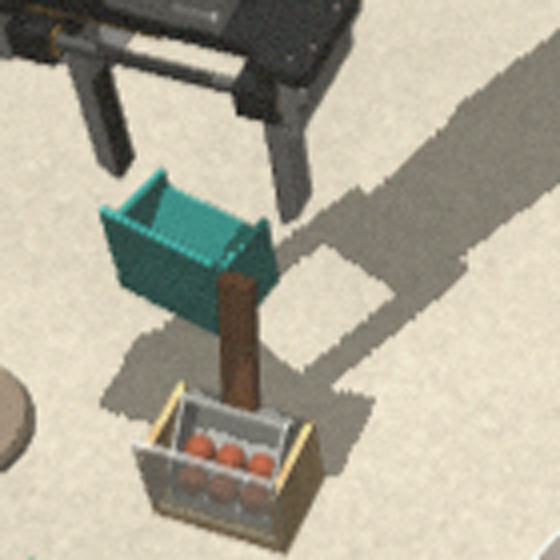

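View pics/t1c.png

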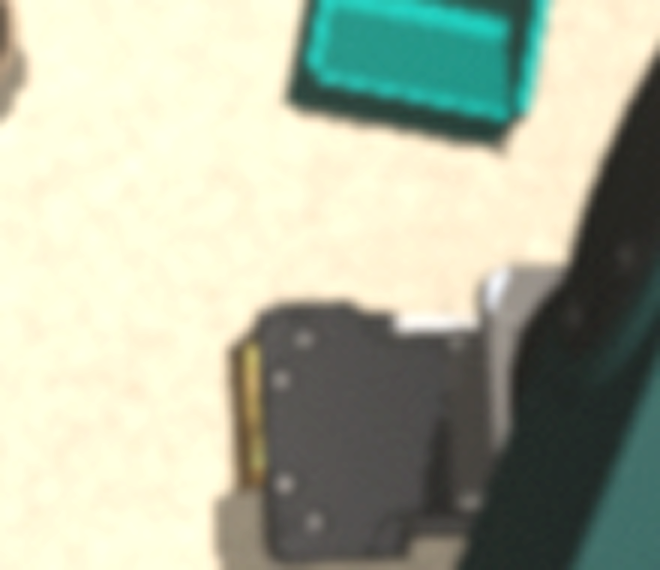

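Call:
arm_command --plan '[0, -0.1, 3, 0, 0, 0, 0, 0, 0, 4, 0, 0, 0, 0, 0, 0, 4, 0, 0, 0, 0, 0, 0, 2, 0, 0, 0, 0, 0, 0, 1, 0, 0, 0, 0, 0, 0, 0, 0, 0, 0, 0]'

```text
time: 2.9
tool_pos: [0.6012, -0.1518, 0.1195]
ee_rot: [-3.142, 0.0, 0.045]
wrist_force: [0.7, 0.7, 0.1]
width: 0.0943
```

Run:
```python
from h import *
s=snap('scene')
o=robot.get_obs();print(o['time'],o['tool_pos'],o['wrist_force'])
a=s['pixels'][100:240,190:330,::-1]
cv2.imwrite('pics/s2c.png',cv2.convertScaleAbs(cv2.resize(a,None,fx=4,fy=4,interpolation=cv2.INTER_CUBIC),alpha=1.5))
```

```text
2.95 [ 0.6019 -0.1519  0.1205] [ 0.344  -0.1704  0.6703]
```

View pics/s2c.png

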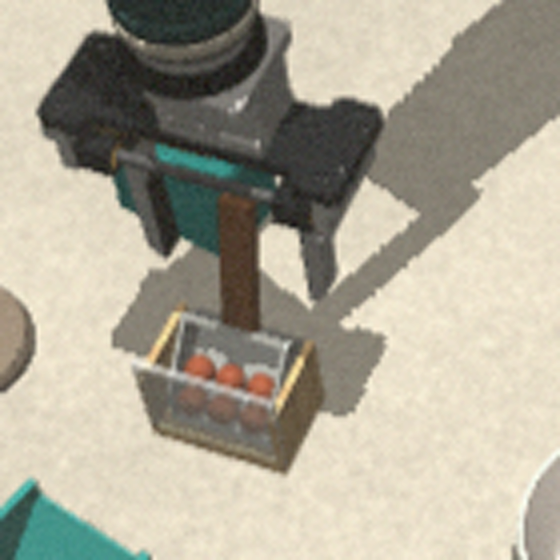

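The handle stands midway between the fingers, with finger tips at crop (165,250) and (320,290) and the handle at (238,260). Closing now.

Call:
arm_command --plan '[0, 0, 0, 0, 0, 0, 0.6, 0, 0, 0, 0, 0, 0, 0.9, 0, 0, 0, 0, 0, 0, 1, 0, 0, 0, 0, 0, 0, 1, 0, 0, 0, 0, 0, 0, 1, 0, 0, 0, 0, 0, 0, 1]'

```text
time: 3.7
tool_pos: [0.6018, -0.1511, 0.1194]
ee_rot: [3.142, 0.0, 0.046]
wrist_force: [0.3, 0.3, -0.3]
width: 0.0376
```

Run:
```python
from h import *
s=snap('scene')
o=robot.get_obs();print(o['time'],o['tool_pos'],o['ee_rot'],o['wrist_force'],o['wrist_torque'],o['width'])
a=s['pixels'][100:240,190:330,::-1]
cv2.imwrite('pics/s3c.png',cv2.convertScaleAbs(cv2.resize(a,None,fx=4,fy=4,interpolation=cv2.INTER_CUBIC),alpha=1.5))
```

```text
3.75 [ 0.6018 -0.1512  0.1195] [3.1415 0.     0.0464] [ 0.4088  0.2391 -0.2489] [ 0.0676 -0.0065  0.01  ] 0.03351909282035119
```

View pics/s3c.png

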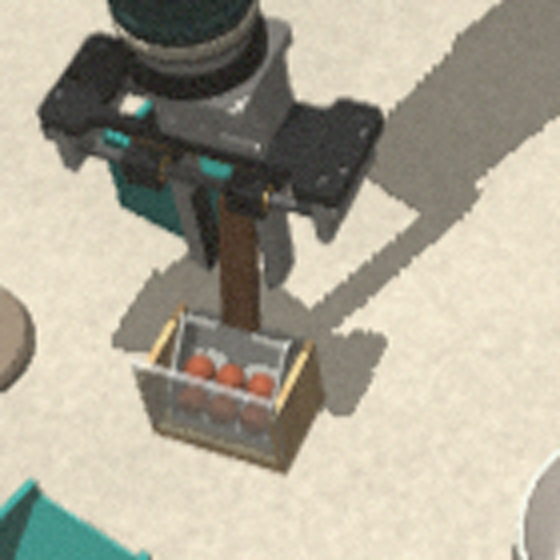

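Call:
arm_command --plan '[0, 0, 0, 0, 0, 0, 1, 0, 0, 0, 0, 0, 0, 1, 0, 0, 0, 0, 0, 0, 1, 0, 0, 0, 0, 0, 0, 1]'

```text
time: 4.25
tool_pos: [0.6018, -0.1514, 0.1195]
ee_rot: [3.141, 0.0, 0.046]
wrist_force: [0.4, -1.2, -0.4]
width: 0.0216
```

```bash
cat >> h.py <<'E'
# scoop geometry in plane (bin x, z) with tool: nose-down theta(deg); grip-lip
TH=None
def lipplan(p0,R0,th0,ths,lips_dx,lips_dz,g=1,yaw=.047):
    """p0,R0: commanded TCP; at th0 the TCP offset from lip L known rigidly; lip displacement (bin x,z in m) per theta"""
    ex=np.array([np.cos(yaw),np.sin(yaw),0]);ez=np.array([0,0,1.])
    def ax(th):
        a=np.radians(th);return np.cos(a)*ex-np.sin(a)*ez, np.sin(a)*ex+np.cos(a)*ez
    a,b=ax(th0)
    return a,b
E
python3 - <<'E'
from h import *
o=robot.get_obs();print(o['time'],o['tool_pos'],o['ee_rot'],o['wrist_force'],o['wrist_torque'],o['width'])
p0=o['tool_pos'];yaw=.0465
R0=Ro.from_euler('xyz',[np.pi,0,yaw])
ex=np.array([np.cos(yaw),np.sin(yaw),0]);ez=np.array([0,0,1.])
ey=np.cross(ez,ex)
# world: TCP - lip at theta 45 : grasp-lip = (-61.5,118)mm ; TCP 11 below grasp
v=-.0615*ex+(.118-.011)*ez
L0=p0-v; print('lip',L0)
out=[]
ths=list(np.linspace(45,0,17)[1:])+[-4,-8]
xl=32.;
for k,th in enumerate(ths):
    t=np.radians(max(th,0));s,c=np.sin(t),np.cos(t)
    zl=52+(7-50*s)/c; m=min(4,1+ (k+1)*0.75)
    dz=(zl-11.9+m)/1000
    if th<0: dz+=.004*(-th/4)
    dx=-.001*min(1,(k+1)/4)
    Rr=Ro.from_rotvec(-np.radians(45-th)*ey)   # nose up
    L=L0+dx*ex+dz*ez
    out.append((L+Rr.apply(v),Rr*R0)); print(round(th,1),round(dz*1000,1),end='; ')
print()
plan(p0,R0,out,1)
E
```

```text
4.25 [ 0.6018 -0.1514  0.1195] [3.141  0.     0.0463] [ 0.3608 -1.2334 -0.3825] [-0.3103  0.0089 -0.0014] 0.021605795566577317
lip [ 0.6632 -0.1486  0.0125]
42.2 6.0; 39.4 10.6; 36.6 15.0; 33.8 19.1; 30.9 22.3; 28.1 25.3; 25.3 28.2; 22.5 31.0; 19.7 33.6; 16.9 36.2; 14.1 38.8; 11.2 41.3; 8.4 43.8; 5.6 46.2; 2.8 48.7; 0.0 51.1; -4 55.1; -8 59.1; 
[-0.54, 0, -0.28, 0, 2.8, 0, 1, -0.52, 0, -0.15, 0, 2.8, 0, 1, -0.5, 0, -0.13, 0, 2.8, 0, 1, -0.48, 0, -0.09, 0, 2.8, 0, 1, -0.46, 0, 0, 0, 2.9, 0, 1, -0.44, 0, 0.02, 0, 2.8, 0, 1, -0.44, 0, 0.04, 0, 2.8, 0, 1, -0.42, 0, 0.05, 0, 2.8, 0, 1, -0.42, 0, 0.07, 0, 2.8, 0, 1, -0.4, 0, 0.08, 0, 2.8, 0, 1, -0.4, 0, 0.09, 0, 2.8, 0, 1, -0.39, 0, 0.1, 0, 2.8, 0, 1, -0.38, 0, 0.11, 0, 2.9, 0, 1, -0.37, 0, 0.12, 0, 2.8, 0, 1, -0.37, 0, 0.12, 0, 2.8, 0, 1, -0.35, 0, 0.14, 0, 2.8, 0, 1, -0.45, 0, 0.17, 0, 4, 0, 1, -0.43, 0, 0.19, 0, 4, 0, 1]
end [ 0.5398 -0.1543  0.0868] [ 3.1416 -0.925   0.0465]
```

Call:
arm_command --plan '[-0.54, 0, -0.28, 0, 2.8, 0, 1, -0.52, 0, -0.15, 0, 2.8, 0, 1, -0.5, 0, -0.13, 0, 2.8, 0, 1, -0.48, 0, -0.09, 0, 2.8, 0, 1, -0.46, 0, 0, 0, 2.8, 0, 1, -0.44, 0, 0.02, 0, 2.8, 0, 1]'

```text
time: 5.0
tool_pos: [0.5714, -0.1519, 0.1213]
ee_rot: [-3.14, -0.292, 0.046]
wrist_force: [-0.5, 0.4, -2.4]
width: 0.0218
```

```bash
cat > look.py <<'E'
from h import *
import sys
n,y,x=sys.argv[1],int(sys.argv[2]),int(sys.argv[3])
s=snap('scene')
o=robot.get_obs();print(o['time'],o['tool_pos'],o['ee_rot'],o['wrist_force'],o['wrist_torque'],o['width'])
a=s['pixels'][y:y+140,x:x+140,::-1]
cv2.imwrite('pics/'+n+'.png',cv2.convertScaleAbs(cv2.resize(a,None,fx=4,fy=4,interpolation=cv2.INTER_CUBIC),alpha=1.5))
E
python3 look.py s4 100 190
```

```text
5.05 [ 0.5697 -0.1517  0.1204] [-3.1396 -0.291   0.0457] [-1.5481 -0.3579 -2.7706] [ 0.0327  0.3437 -0.0092] 0.02188141655638385
```

View pics/s4.png

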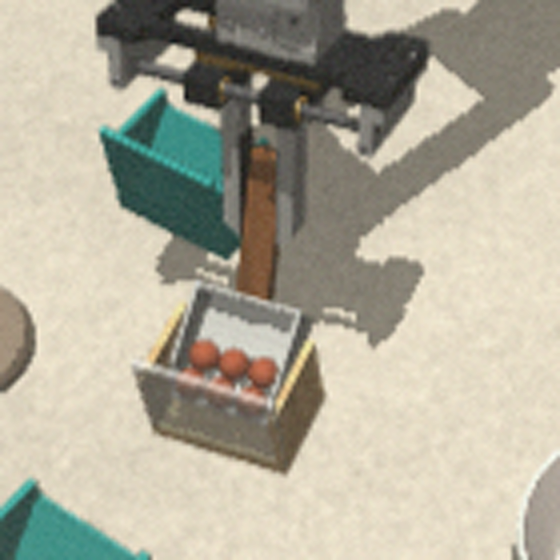

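All six beads are riding up at crop (195–265, 355–390) and the forces are small. I'll continue.

Call:
arm_command --plan '[-0.44, 0, 0.04, 0, 2.8, 0, 1, -0.42, 0, 0.05, 0, 2.8, 0, 1, -0.42, 0, 0.07, 0, 2.8, 0, 1, -0.4, 0, 0.08, 0, 2.8, 0, 1, -0.4, 0, 0.09, 0, 2.8, 0, 1, -0.39, 0, 0.1, 0, 2.8, 0, 1]'

```text
time: 5.8
tool_pos: [0.5511, -0.1529, 0.1078]
ee_rot: [-3.14, -0.586, 0.046]
wrist_force: [-0.7, 0.6, -2.0]
width: 0.0219
```

```bash
python3 look.py s5 100 190
```

```text
5.85 [ 0.5494 -0.1524  0.1058] [-3.1386 -0.5836  0.0454] [-1.4898  1.2337 -3.2231] [0.0535 0.7231 0.0601] 0.02202303020097438
```

View pics/s5.png

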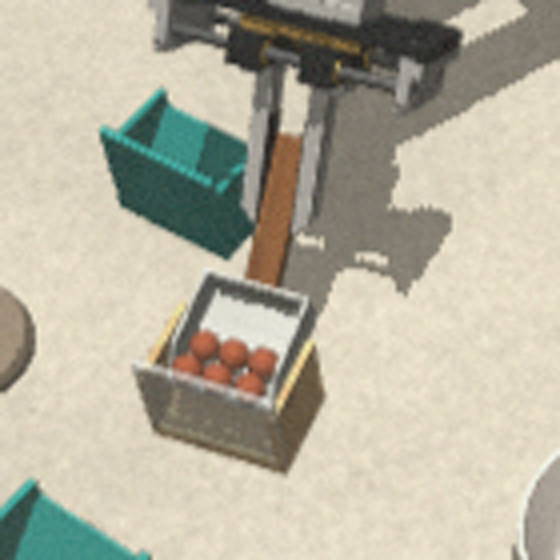

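Call:
arm_command --plan '[-0.38, 0, 0.11, 0, 2.8, 0, 1, -0.37, 0, 0.12, 0, 2.8, 0, 1, -0.37, 0, 0.12, 0, 2.8, 0, 1, -0.35, 0, 0.14, 0, 2.8, 0, 1, -0.1, 0, -0.2, 0, 4, 0, 1, -0.1, 0, -0.2, 0, 4, 0, 1]'

```text
time: 6.6
tool_pos: [0.5389, -0.1536, 0.097]
ee_rot: [-3.141, -0.923, 0.048]
wrist_force: [0.5, 0.4, -2.9]
width: 0.0217
```

```bash
python3 look.py s6 100 190
```

```text
6.65 [ 0.5373 -0.153   0.0945] [-3.138  -0.9209  0.0443] [-1.0044  0.5766 -3.2893] [-0.0207  0.8122  0.0113] 0.02174943096517504
```

View pics/s6.png

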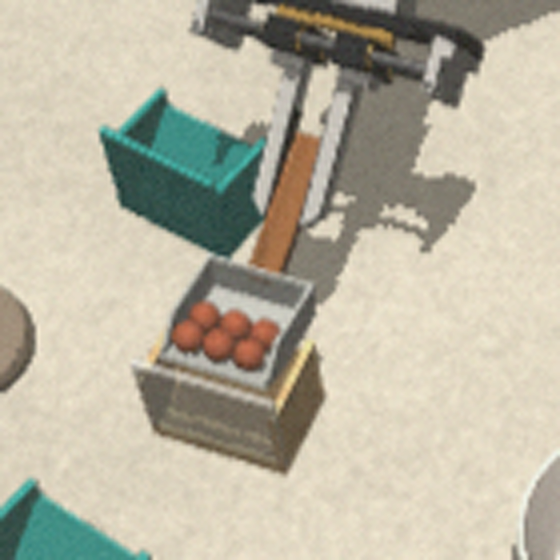

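Call:
arm_command --plan '[0.8, 0, -0.6, 0, 0, 0, 1, 0.8, 0, -0.6, 0, 0, 0, 1, 1.2, 0, -0.9, 0, 0, 0, 1, 1.2, 0, -0.9, 0, 0, 0, 1, 0.8, 0, -0.6, 0, 0, 0, 1, 0, 0, 0, 0, 0, 0, 1]'

```text
time: 7.4
tool_pos: [0.54, -0.1545, 0.1594]
ee_rot: [3.137, -0.924, 0.051]
wrist_force: [-0.3, 0.5, -1.8]
width: 0.0217
```

```bash
python3 look.py s7 100 190
python3 - <<'E'
from h import *
t=snap('top')
cv2.imwrite('pics/t7.png',cv2.convertScaleAbs(cv2.resize(t['pixels'][150:250,340:440,::-1],None,fx=5.8,fy=5.8,interpolation=cv2.INTER_CUBIC),alpha=1.5))
E
```

```text
7.45 [ 0.5395 -0.1541  0.158 ] [ 3.1393 -0.9222  0.0488] [ 0.5906  0.0919 -2.037 ] [-0.0514  0.7502  0.0222] 0.021541773748216083
```

View pics/s7.png

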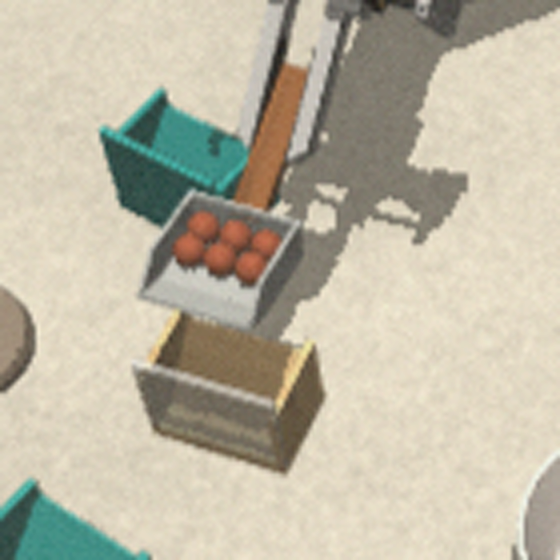

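View pics/t7.png

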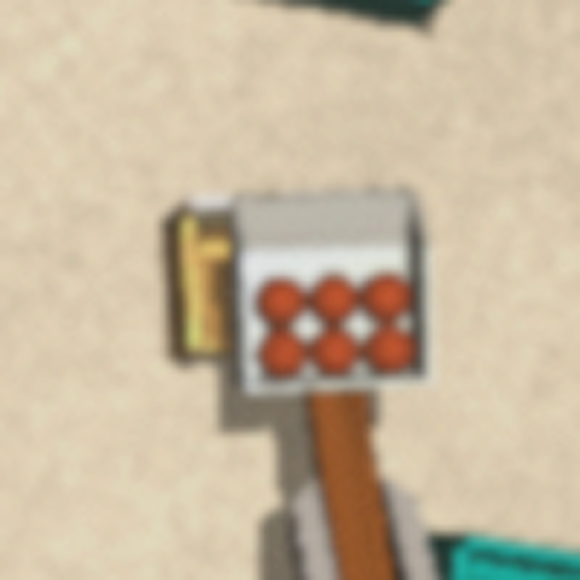

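Run:
```python
from h import *
t=snap('top');s=snap('scene')
S=lambda u,v:(190+u/4-.4,100+v/4-.4);T=lambda u,v:(340+u/5.8-.4,150+v/5.8-.4)
o=robot.get_obs();g=o['tool_pos']-.011*Ro.from_euler('xyz',o['ee_rot']).as_matrix()[:,2];print('grasp',g)
P={}
for n,a,b in(('lip-y',(142,295),(412,190)),('lip+y',(245,328),(238,195)),('bk-y',(190,193),(432,378)),('bk+y',(300,232),(245,392))):
    P[n]=tri(s,S(*a),t,T(*b));print(n,P[n],proj(s,P[n])-S(*a))
l=(P['lip-y']+P['lip+y'])/2;b=(P['bk-y']+P['bk+y'])/2;d=l-b
print(l,b,np.degrees(np.arctan2(d[2],np.hypot(*d[:2]))),np.linalg.norm(d)); print(g-l)
# expected in scoop frame: lip top (36,0,10)-(−37,0,28)
```

```text
grasp [ 0.5301 -0.1541  0.1628]
lip-y [ 0.6618 -0.1817  0.1463] [-0.0359 -0.0056]
lip+y [ 0.6598 -0.1154  0.146 ] [0.2344 0.027 ]
bk-y [ 0.5894 -0.1868  0.1545] [0.3211 0.0494]
bk+y [ 0.5842 -0.1179  0.1441] [0.3085 0.0329]
[ 0.6608 -0.1486  0.1462] [ 0.5868 -0.1523  0.1493] -2.4290319259703277 0.07417904719551716
[-0.1307 -0.0056  0.0166]
```

```bash
cat >> h.py <<'E'
YAW=.047
ex=np.array([np.cos(YAW),np.sin(YAW),0]);ez=np.array([0,0,1.]);ey=np.cross(ez,ex)
V=-.0615*ex+.107*ez
def pose(lip,th):
    Rr=Ro.from_rotvec(-np.radians(45-th)*ey)
    return np.asarray(lip)+Rr.apply(V),Rr*Ro.from_euler('xyz',[np.pi,0,YAW])
def liptrue(p,th): return p-Ro.from_rotvec(-np.radians(45-th)*ey).apply(V)
E
python3 - <<'E'
from h import *
o=robot.get_obs();p=o['tool_pos'];th=-8
l=liptrue(p,th);print(o['time'],'lip',l)
tgt=np.array([.63,.127,.135])
f=np.array([1,2,3,3.5,4,4,4,3.5,3,2,1,0.5]);f=np.cumsum(f)/f.sum()
P=[pose(l+(tgt-l)*k,th) for k in f]
p1,R1=plan(p,pose(l,th)[1],P,1)
E
```

```text
7.6 lip [ 0.6612 -0.148   0.1408]
[-0.05, -0.88, -0.04, 0, 0, 0, 1, -0.1, -1.75, -0.07, 0, 0, 0, 1, -0.15, -2.63, -0.1, 0, 0, 0, 1, -0.17, -3.07, -0.12, 0, 0, 0, 1, -0.2, -3.5, -0.14, 0, 0, 0, 1, -0.2, -3.51, -0.14, 0, 0, 0, 1, -0.2, -3.51, -0.14, 0, 0, 0, 1, -0.17, -3.07, -0.13, 0, 0, 0, 1, -0.15, -2.63, -0.1, 0, 0, 0, 1, -0.1, -1.75, -0.07, 0, 0, 0, 1, -0.05, -0.88, -0.04, 0, 0, 0, 1, -0.02, -0.43, -0.02, 0, 0, 0, 1]
end [0.5077 0.1212 0.1503] [ 3.1416 -0.925   0.047 ]
```

Call:
arm_command --plan '[-0.05, -0.9, 0, 0, 0, 0, 1, -0.1, -1.8, -0.1, 0, 0, 0, 1, -0.15, -2.6, -0.1, 0, 0, 0, 1, -0.2, -3.1, -0.1, 0, 0, 0, 1, -0.2, -3.5, -0.15, 0, 0, 0, 1, -0.2, -3.5, -0.15, 0, 0, 0, 1, -0.2, -3.5, -0.15, 0, 0, 0, 1, -0.2, -3.1, -0.1, 0, 0, 0, 1]'

```text
time: 8.6
tool_pos: [0.5131, 0.0669, 0.1508]
ee_rot: [-3.139, -0.92, 0.045]
wrist_force: [1.0, -0.5, -2.2]
width: 0.0217
```

Call:
arm_command --plan '[-0.15, -2.6, -0.1, 0, 0, 0, 1, -0.1, -1.8, -0.1, 0, 0, 0, 1, -0.05, -0.9, -0.05, 0, 0, 0, 1, 0, -0.4, 0, 0, 0, 0, 1, 0, 0, 0, 0, 0, 0, 1]'

```text
time: 9.22
tool_pos: [0.5075, 0.1221, 0.1503]
ee_rot: [-3.141, -0.92, 0.046]
wrist_force: [-0.4, -1.1, -3.2]
width: 0.022
```

```bash
python3 look.py s8 150 270
python3 - <<'E'
from h import *
o=robot.get_obs();p=o['tool_pos'];th=-8
l=liptrue(p,th);print(o['time'],'lip',l)
P=[]
for th2 in np.arange(-8+4,57,4):
    z=.125-.055*np.clip((th2+8)/48,0,1)   # .125 -> .07 at 40
    k=np.clip((th2+8)/24,0,1)
    P.append(pose([l[0]+(.632-l[0])*k,l[1]+(.128-l[1])*k,z],th2))
plan(p,pose(l,th)[1],P,1)
E
```

```text
9.275 [0.5076 0.1218 0.1504] [-3.1411 -0.9205  0.0459] [ 0.0156 -0.5013 -2.2393] [-0.01    0.7885 -0.0078] 0.02167278847214781
9.275 lip [0.63   0.1275 0.1352]
[-0.39, -0.01, 0.51, 0, -4, 0, 1, 0.43, 0, -0.07, 0, -4, 0, 1, 0.46, -0.01, -0.06, 0, -4, 0, 1, 0.49, -0.01, -0.03, 0, -4, 0, 1, 0.51, 0, -0.02, 0, -4, 0, 1, 0.54, -0.01, 0, 0, -4, 0, 1, 0.54, 0, 0, 0, -4, 0, 1, 0.57, 0, 0.01, 0, -4, 0, 1, 0.6, 0, 0.02, 0, -4, 0, 1, 0.63, 0, 0.04, 0, -4, 0, 1, 0.65, 0, 0.04, 0, -4, 0, 1, 0.69, 0, 0.05, 0, -4, 0, 1, 0.77, 0, -0.4, 0, -4, 0, 1, 0.76, 0, -0.4, 0, -4, 0, 1, 0.76, 0, -0.41, 0, -4, 0, 1, 0.76, 0, -0.4, 0, -4, 0, 1]
end [0.5921 0.1261 0.1868] [3.1416 0.192  0.047 ]
```

View pics/s8.png

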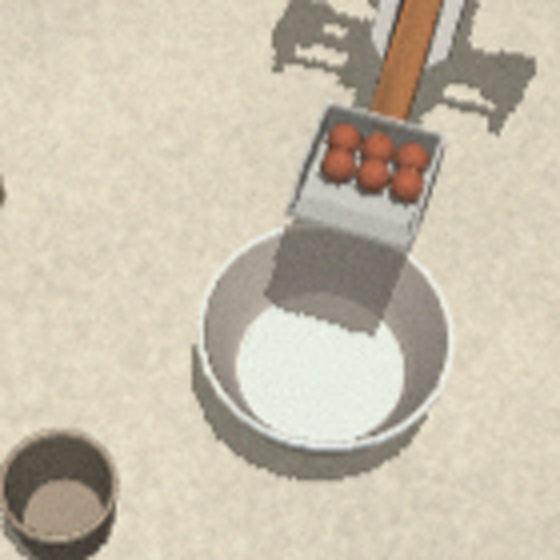

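Call:
arm_command --plan '[-0.4, 0, 0.5, 0, -4, 0, 1, 0.45, 0, -0.05, 0, -4, 0, 1, 0.45, 0, -0.05, 0, -4, 0, 1, 0.5, 0, -0.05, 0, -4, 0, 1, 0.5, 0, 0, 0, -4, 0, 1, 0.55, 0, 0, 0, -4, 0, 1]'

```text
time: 10.02
tool_pos: [0.5274, 0.122, 0.162]
ee_rot: [-3.141, -0.501, 0.045]
wrist_force: [0.3, -0.2, -2.0]
width: 0.0218
```

Call:
arm_command --plan '[0.27, 0, 0, 0, -2, 0, 1, 0.27, 0, 0, 0, -2, 0, 1, 0.28, 0, 0, 0, -2, 0, 1, 0.29, 0, 0, 0, -2, 0, 1, 0.3, 0, 0, 0, -2, 0, 1, 0.3, 0, 0.02, 0, -2, 0, 1, 0.31, 0, 0.02, 0, -2, 0, 1, 0.32, 0, 0.02, 0, -2, 0, 1]'

```text
time: 11.02
tool_pos: [0.5498, 0.123, 0.1701]
ee_rot: [-3.141, -0.224, 0.045]
wrist_force: [0.4, -0.4, -1.3]
width: 0.0217
```

```bash
python3 look.py s9 150 270
```

```text
11.075 [0.5509 0.123  0.1703] [-3.141  -0.2247  0.0448] [ 0.9537 -0.2732 -1.9918] [ 0.0131  0.1818 -0.0015] 0.021716398563954274
```

View pics/s9.png

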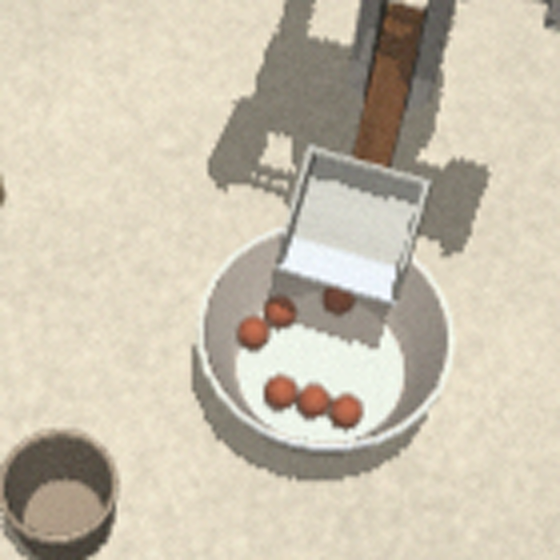

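Run:
```python
from h import *
o=robot.get_obs();p=o['tool_pos'];R=Ro.from_euler('xyz',o['ee_rot']);th=45-np.degrees(-o['ee_rot'][1])
l=liptrue(p,th);print(o['time'],'lip',l,th)
c=np.array([.652,.128]);tg=np.array([*(c+.037*ex[:2]),.163])
N=14;P=[]
for k in range(1,N+1):
    u=k/N;zz=l[2]+(tg[2]-l[2])*min(1,u*1.25); xy=l[:2]+(tg[:2]-l[:2])*max(0,(u-.3)/.7)
    P.append(pose([*xy,zz],th*(1-u)))
plan(p,pose(l,th)[1],P,1)
```

```text
11.075 lip [0.6346 0.1269 0.0797] 32.124285691984944
[-0.26, 0, -0.47, 0, 2.3, 0, 1, -0.23, 0, -0.46, 0, 2.3, 0, 1, -0.2, 0, -0.46, 0, 2.3, 0, 1, -0.17, 0, -0.44, 0, 2.3, 0, 1, 0.27, 0, -0.27, 0, 2.3, 0, 1, 0.39, -0.01, -0.19, 0, 2.3, 0, 1, 0.4, 0, -0.16, 0, 2.3, 0, 1, 0.43, 0, -0.13, 0, 2.3, 0, 1, 0.43, 0, -0.09, 0, 2.3, 0, 1, 0.45, -0.01, -0.06, 0, 2.2, 0, 1, 0.47, 0, -0.02, 0, 2.3, 0, 1, 0.1, 0, 0.48, 0, 2.3, 0, 1, 0, -0.01, 0.61, 0, 2.3, 0, 1, -0.01, 0, 0.63, 0, 2.3, 0, 1]
end [0.57   0.1242 0.1952] [ 3.1416 -0.785   0.047 ]
```

Call:
arm_command --plan '[-0.25, 0, -0.45, 0, 2.3, 0, 1, -0.25, 0, -0.45, 0, 2.3, 0, 1, -0.2, 0, -0.45, 0, 2.3, 0, 1, -0.15, 0, -0.45, 0, 2.3, 0, 1, 0.25, 0, -0.25, 0, 2.3, 0, 1, 0.4, 0, -0.2, 0, 2.3, 0, 1, 0.4, 0, -0.15, 0, 2.3, 0, 1]'

```text
time: 11.95
tool_pos: [0.5426, 0.1234, 0.1948]
ee_rot: [-3.141, -0.507, 0.046]
wrist_force: [-0.2, 0.3, -1.4]
width: 0.0217
```

Call:
arm_command --plan '[0.4, 0, -0.15, 0, 2.3, 0, 1, 0.45, 0, -0.1, 0, 2.3, 0, 1, 0.45, 0, -0.05, 0, 2.2, 0, 1, 0.45, 0, 0, 0, 2.3, 0, 1, 0.1, 0, 0.5, 0, 2.3, 0, 1, 0, 0, 0.6, 0, 2.3, 0, 1, 0, 0, 0.6, 0, 2.3, 0, 1, 0, 0, 0, 0, 0, 0, 1]'

```text
time: 12.95
tool_pos: [0.5664, 0.1244, 0.1923]
ee_rot: [3.141, -0.781, 0.047]
wrist_force: [-0.4, -0.1, -2.1]
width: 0.022
```

```bash
python3 look.py s10 130 270
python3 - <<'E'
from h import *
t=snap('top')
cv2.imwrite('pics/t10.png',cv2.convertScaleAbs(cv2.resize(t['pixels'][140:240,225:325,::-1],None,fx=5.8,fy=5.8,interpolation=cv2.INTER_CUBIC),alpha=1.5))
E
```

```text
13.0 [0.5671 0.1245 0.1935] [ 3.1415 -0.7827  0.0465] [-0.2129  0.9355 -1.6436] [-0.0236  0.5441 -0.0169] 0.021647794239254746
```

View pics/s10.png

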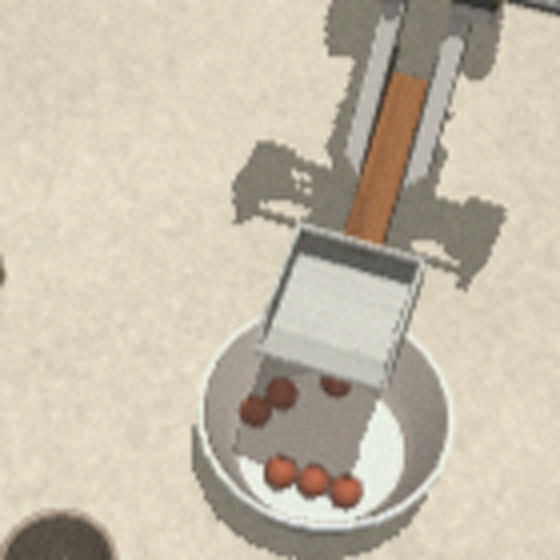

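View pics/t10.png

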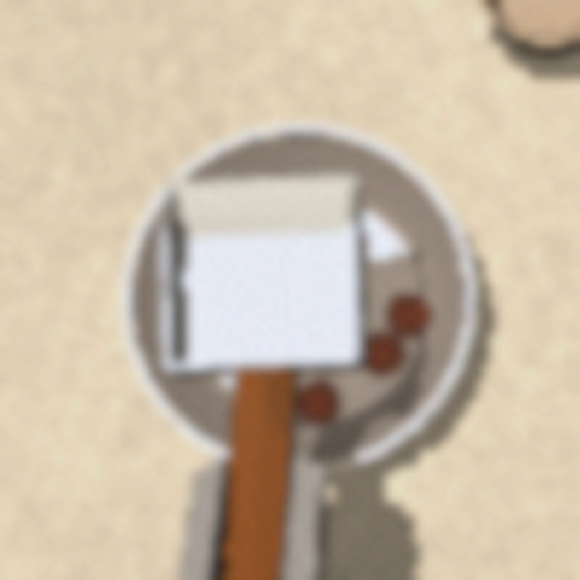

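Run:
```python
from h import *
t=snap('top');s=snap('scene')
S=lambda u,v:(270+u/4-.4,130+v/4-.4);T=lambda u,v:(225+u/5.8-.4,140+v/5.8-.4)
P=[tri(s,S(*a),t,T(*b)) for a,b in(((257,350),(357,181)),((383,388),(178,184)),((303,225),(362,367)),((424,263),(165,373)))]
print(np.array(P));l=(P[0]+P[1])/2;b=(P[2]+P[3])/2;d=l-b
print(l,b,'pitch',np.degrees(np.arctan2(d[2],np.hypot(*d[:2])))+13.7,np.linalg.norm(d),'roll z diffs',P[1]-P[0],P[3]-P[2])
o=robot.get_obs();g=o['tool_pos']-.011*Ro.from_euler('xyz',o['ee_rot']).as_matrix()[:,2];print('g-l',g-l,'level: -126,37')
```

```text
[[0.6842 0.095  0.1604]
 [0.6822 0.1632 0.1623]
 [0.6116 0.0918 0.1772]
 [0.6099 0.1621 0.1777]]
[0.6832 0.1291 0.1613] [0.6108 0.1269 0.1774] pitch 1.1757554263496175 0.07426467513061816 roll z diffs [-0.002   0.0682  0.0018] [-0.0018  0.0703  0.0004]
g-l [-0.1229 -0.0049  0.0416] level: -126,37
```

Run:
```python
from h import *
snap('scene','fin.png')
```

```text
(no output)
```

View pics/fin.png

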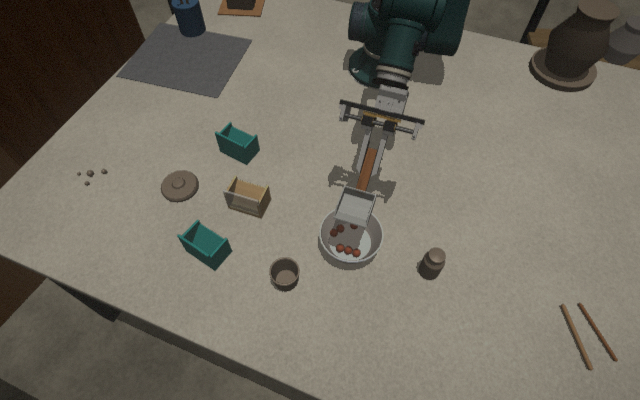

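The final picture shows all six beads in the bowl around (345,240), the empty scoop held above it at (357,205), and the bystanders where they were. Handing in.

```bash
python3 -c "
from h import *
print(close_job())"
```

```text
the job is handed in; nothing more can be done
None
```

I took the scoop by its handle and turned it level while its lip rose along the bin's far wall. It brought up all six beads, and I tipped all six into the bowl. I handed in at about 13 s of the 48 s limit.

**Beads:** the last pictures show six beads in the bowl, the bin and scoop empty, and nothing on the table. The pot, disc, bottle and both turquoise bins look unmoved by eye.

**Scoop:** it is still gripped (opening 21.6 mm on the 22 mm handle) and level to about 1–2° by triangulation. Its floor is about 91 mm above the rim, over the bowl, and there was no sign of slipping in the jaws.

**Forces:** the readings I took stayed below about 4 N. I only sampled them at the end of moves and in looks, not continuously.

**Disagreement:** the final pose worked out from the tool and the one from the pictures differ by 3–5 mm, about the error of picking corners by eye.

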